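# Sort raw castings into the painters' trays

### The job

The bare metal castings have come to the painting bench all mixed up: sort them into the three trays, each into the tray that carries the painted master of its kind. Stand every casting upright on the floor of a bay, one to a bay (either bay will do, facing either way along it), setting it down rather than dropping it. Leave the white tub and the jar where they are.

Things in the scene. Friction and masses are not known exactly. Their poses are not given: they have to be found in the camera images.
- cyclist_1: Loose bare metal casting of a racing cyclist on his bicycle, one of two alike, 68 mm high, on a strip base 64 x 22 x 3 mm, 60 g. Origin: centre of the base's underside; x the way he rides, z up. Grip across y at the hips and torso: 15 mm wide, flat-sided at x -11 to 9 mm, 35 to 57 mm above the origin; nothing is wider than the base. Upright at the start, any yaw.
- cyclist_2: Loose bare metal casting of a racing cyclist on his bicycle, one of two alike, 68 mm high, on a strip base 64 x 22 x 3 mm, 60 g. Origin: centre of the base's underside; x the way he rides, z up. Grip across y at the hips and torso: 15 mm wide, flat-sided at x -11 to 9 mm, 35 to 57 mm above the origin; nothing is wider than the base. Upright at the start, any yaw.
- horse_1: Loose bare metal casting of a saddled horse, one of two alike, 69 mm high, 71 mm long, on a base 66 x 28 x 4 mm, 110 g. Origin: centre of the base's underside; x the way it faces, z up. Grip across y at the barrel: 19 mm wide, flat-sided at x -24 to 24 mm, 30 to 48 mm above the origin. Upright at the start, any yaw.
- horse_2: Loose bare metal casting of a saddled horse, one of two alike, 69 mm high, 71 mm long, on a base 66 x 28 x 4 mm, 110 g. Origin: centre of the base's underside; x the way it faces, z up. Grip across y at the barrel: 19 mm wide, flat-sided at x -24 to 24 mm, 30 to 48 mm above the origin. Upright at the start, any yaw.
- knight: Loose bare metal casting of a standing knight, helmet closed, shield before him, 62 mm high, on a round base 30 mm across, 4 mm thick, 60 g. Origin: centre of the base's underside; x the way he faces (shield at x 10 to 15 mm), z up. Grip across y over the arms: 22 mm wide, flat-sided at x -6 to 6 mm, 25 to 49 mm above the origin. Upright at the start, any yaw.
- tray_cyclist: Fixed wooden tray, 150 x 134 mm, painted cyclist (yellow shirt) master glued on the ledge at its +x end (x 46 to 98 mm, top 80 mm up). Origin: on the bench under the middle of the two bays; z up, yaw within 0.25 rad. Bays 92 mm (x) by 58 mm (y), centred at x 0, y +32 and -32 mm; floor 5 mm, walls and the 6 mm lath between the bays 12 mm above the origin; outside x -52 to 98, y -67 to 67 mm.
- tray_horse: Fixed wooden tray, 150 x 134 mm, painted horse (brown) master glued on the ledge at its +x end (x 46 to 98 mm, top 81 mm up). Origin: on the bench under the middle of the two bays; z up, yaw within 0.25 rad. Bays 92 mm (x) by 58 mm (y), centred at x 0, y +32 and -32 mm; floor 5 mm, walls and the 6 mm lath between the bays 12 mm above the origin; outside x -52 to 98, y -67 to 67 mm.
- tray_knight: Fixed wooden tray, 150 x 134 mm, painted knight (white coat) master glued on the ledge at its +x end (x 46 to 98 mm, top 74 mm up). Origin: on the bench under the middle of the two bays; z up, yaw within 0.25 rad. Bays 92 mm (x) by 58 mm (y), centred at x 0, y +32 and -32 mm; floor 5 mm, walls and the 6 mm lath between the bays 12 mm above the origin; outside x -52 to 98, y -67 to 67 mm.
- tub: Bystander: loose open white plastic tub, empty, 88 mm across the rim, 70 mm high, 120 g. Origin: centre of its underside.
- jar: Bystander: loose amber glass jar with a metal lid, 52 mm across, 55 mm high, 150 g. Origin: centre of its underside.
Mind the look-alikes: they are no part of the job. What is shaped like the tray_cyclist but orange or purple is not meant.

How it is judged:
By the outcome, as a careful person would: the job done as asked, in the order asked, and still so for the second after the job is handed in, with the robot touching nothing.
It also fails if it takes over 128 s, if anything falls off the work surface, if the arm or the gripper's body presses on something with over 40 N, if the wrist force passes 120 N, or if a joint passes its speed limit or range.

### The arm

A 7-joint arm with a two-finger parallel gripper is mounted at the origin on the work surface. World frame = base frame: x ahead of the robot, y to its left, z up, the work surface at z = 0. Lengths are in mm, angles in rad, forces in N, time in s.
With the tool pointing down it reaches from about 400 to 875 mm from the base axis. Payload 19.3 kg.
Tool frame: the origin (TCP) lies at the very end of the fingers, on their centre line; the grasp point (between the pads) lies 19 mm behind it (grip_point_offset is the z of the grasp point in the tool frame, in mm); z points along the fingers, x is the direction in which the jaws open and shut, and the axes are right-handed (so a half turn about z gives the same grasp; the last joint's range is limited). The gripper opens to 85 mm and grips with 20 to 120 N. Pads are 22 mm wide; open, the fingers measure 114 mm over their backs; the gripper's body (76 mm by 85 mm) begins 54 mm behind the grasp point. The pads swing forward as they close: fully open they stand 13 mm farther back than shut.
Start: joints at [1.158, 0.521, -0.036, 1.599, 0.021, 1.021, -0.113], TCP at [210.05, -588.637, 231.291] pointing down, gripper open.
Joint ranges: [-2.91, 2.91], [-0.3, 2.13], [-1.5, 1.42], [0.17, 2.43], [-1.26, 4.41], [0.16, 1.93], [-2.52, 2.52]. Speed limits (rad/s): [1.89, 1.89, 2.39, 2.39, 3.01, 3.01, 3.01].

### API

Orientations are given as a 3x3 rotation matrix whose columns are the frame's x, y, z axes.
In Python, from workcell import movep, movel, goto_joints, open_gripper, clamp, wait, inverse_kinematics, read_state, camera, PlanningError, finish_job, grip_point_offset gives the robot as it stands. Calls block until the motion is done:
- movep(position, orientation): joint-space move of the TCP to a pose.
- movel(position, frame=None, max_speed=150, guard=None): straight line of the TCP; frame=None keeps the orientation; max_speed is the mean speed in mm/s. With guard (N) it stops when the force on the tool has changed by that much, and returns True; else False.
- goto_joints(angles): joint-space move.
- open_gripper() and clamp(): open the fingers fully, or close them until they stop; the grip force is fixed at half the most.
- wait(seconds).
- inverse_kinematics(position, orientation): joint angles nearest the present ones, or None.
- read_state(): the state.
- camera(name): name is "scene" or "top" or "wrist"; returns a dict with "image" (384x512x3 uint8, blue, green, red), "range_z" (384x512 float32, mm along the optical axis (not along the pixel's ray), 0 where there is no reading), "fx", "fy", "cx", "cy" (pixels), "dist_coeffs" ([k1, k2, p1, p2, k3] as OpenCV has them; the pictures are not rectified), "cam_to_world" (4x4, takes a point from camera to world coordinates). Camera axes: x right, y up, looking along -z (the intrinsics and any distortion apply to the point x, -y, -z); pixel columns grow to the right and rows downward; lengths in mm; the calibration is good to about 2 mm. A picture is of the moment at which its call begins.
A pose or a line that the arm cannot do raises PlanningError and nothing moves.
- finish_job(): hands the job in, once; it reports no verdict.
The state is a dict: "time": time; "qpos": joint angles; "qvel": joint speeds; "joint_efforts": joint torques, N m; "eef_pos": TCP position; "tool_rot": TCP orientation; "ft_force": force on the tool from outside, world axes, zero at the start; "torque": the same for the moment, N m; "finger_gap": finger opening in mm.
Only numpy, scipy, OpenCV 4.12 (cv2) and the standard library are available. Lean on these libraries where they do the work, as an engineer would, in place of code of your own. Each camera call takes 0.05 s, during which the arm holds its last target.

## Working session

There is one attempt and no reset: what is moved stays moved. The work goes in short steps, each a Python script; the robot and the scene stay as the last script left them, time stands still between calls to the robot, and variables do not carry over. Pictures are saved under pics/ and viewed, and the job is handed in when it is done.

```bash
mkdir -p pics; ls
cat > h.py <<'E'
import numpy as np,cv2
from workcell import *
def save(n,img): cv2.imwrite('pics/'+n+'.png',img)
E
python3 - <<'E'
from h import *
import pickle
for n in ['scene','top']:
    c=camera(n); save(n+'0',c['image']); pickle.dump(c,open(n+'0.pkl','wb'))
    print(n,c['fx'],c['fy'],c['cx'],c['cy'],c['dist_coeffs'],np.round(c['cam_to_world'],3).tolist(),(c['range_z']>0).mean())
s=read_state(); print(s['time'],s['eef_pos'],s['tool_rot'],s['finger_gap'],grip_point_offset)
E
```

```text
pics
scene 490.7494592825397 490.7494592825397 249.05505218577264 195.4411243571617 [-0.09842601  0.          0.          0.          0.        ] [[0.139, -0.678, 0.722, 1388.885], [0.99, 0.107, -0.091, -15.512], [-0.015, 0.728, 0.686, 896.756], [0.0, 0.0, 0.0, 1.0]] 0.9960378011067709
top 390.4887873559535 390.4887873559535 253.26618808526388 189.22164413200355 [0.0441579 0.        0.        0.        0.       ] [[0.019, 0.987, -0.158, 343.33], [-1.0, 0.019, -0.002, 66.304], [0.001, 0.158, 0.987, 965.607], [0.0, 0.0, 0.0, 1.0]] 0.9961191813151041
0.1 [ 209.94259619 -588.35955554  230.80393661] [[ 3.36137907e-01 -9.41812686e-01 -4.14467997e-04]
 [-9.41812231e-01 -3.36138153e-01  9.29197178e-04]
 [-1.01444820e-03  7.80126343e-05 -9.99999482e-01]] 85.36471795572278 -18.700000000000003
```

View pics/scene0.png

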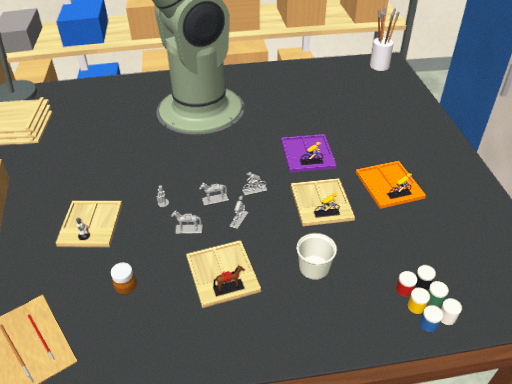

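View pics/top0.png

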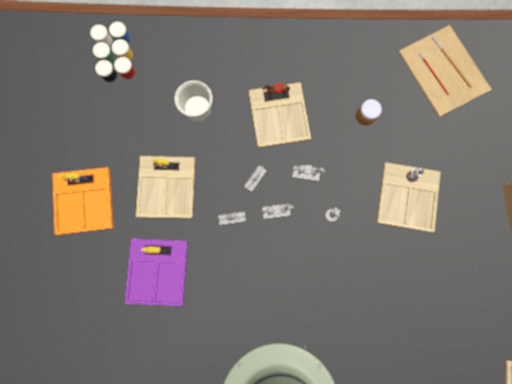

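The scene view shows these candidates:
- **Castings:** the knight at (162,196), the horses at (214,192) and (187,222), and the cyclists at (255,183) and (239,211).
- **Trays with masters:** the knight tray at (90,222), the horse tray at (222,272) and the wood cyclist tray at (322,201).
- **Look-alikes:** the purple tray at (308,152) and the orange tray at (390,183), both to be ignored.
- **Bystanders:** the tub at (316,257) and the jar at (123,278).

Next I measure with both cameras.

```bash
cat >> h.py <<'E'
def cloud(c):
    h,w=c['range_z'].shape
    v,u=np.mgrid[0:h,0:w].astype(np.float64)
    K=np.array([[c['fx'],0,c['cx']],[0,c['fy'],c['cy']],[0,0,1]])
    n=cv2.undistortPoints(np.stack([u.ravel(),v.ravel()],1)[:,None],K,np.array(c['dist_coeffs']))[:,0].reshape(h,w,2)
    d=c['range_z'].astype(float)
    P=np.stack([n[...,0]*d,-n[...,1]*d,-d],-1)
    T=np.array(c['cam_to_world'])
    W=P@T[:3,:3].T+T[:3,3]; W[d==0]=np.nan
    return W
def rect(p):
    (cx,cy),(a,b),t=cv2.minAreaRect(p.astype(np.float32))
    t=np.radians(t)
    if a<b: a,b,t=b,a,t+np.pi/2
    t=(t+np.pi/2)%np.pi-np.pi/2
    return cx,cy,a,b,t
E
python3 - <<'E'
from h import *
import pickle
for n in ['scene','top']:
    c=pickle.load(open(n+'0.pkl','rb')); W=cloud(c); hsv=cv2.cvtColor(c['image'],cv2.COLOR_BGR2HSV)
    b=W[(hsv[...,2]<70)&(W[...,0]>350)&(abs(W[...,2])<15)]
    print(n,'bench z',np.nanmedian(b[:,2]),np.nanstd(b[:,2]))
    roi=(W[...,0]>330)&(W[...,0]<800)&(abs(W[...,1])<480)
    wood=roi&(hsv[...,1]>50)&(hsv[...,0]>10)&(hsv[...,0]<30)&(hsv[...,2]>120)&(W[...,2]<30)
    metal=roi&(hsv[...,1]<45)&(hsv[...,2]>85)&(W[...,2]<100)
    for nm,m in (('wood',wood),('metal',metal)):
        m=cv2.morphologyEx(m.astype(np.uint8),cv2.MORPH_CLOSE,np.ones((5,5)))
        k,l,s,ce=cv2.connectedComponentsWithStats(m)
        for i in range(1,k):
            if s[i,4]<60: continue
            sel=(l==i)&(wood if nm=='wood' else metal)
            p=W[sel]; r=rect(p[:,:2])
            print(nm,ce[i].round(),s[i,4],np.round(r,2),'z',np.percentile(p[:,2],[2,50,99]).round(1))
E
```

```text
scene bench z -0.2265831938516385 3.5413754315153843
wood [376. 186.] 947 [4.6175e+02 4.5261e+02 1.7310e+02 7.0720e+01 1.3000e-01] z [-0.9  7.2 15.9]
wood [321. 201.] 2063 [ 4.9408e+02  2.8876e+02  1.7092e+02  1.4148e+02 -1.0000e-02] z [-0.3  7.5 15.7]
wood [ 89. 223.] 2278 [ 4.7719e+02 -3.1533e+02  1.7341e+02  1.4699e+02 -1.4000e-01] z [-0.8  6.8 14.7]
wood [221. 272.] 2849 [6.8756e+02 7.1900e+00 1.6715e+02 1.3892e+02 1.8000e-01] z [-0.2  6.4 15.3]
wood [122. 287.] 132 [ 711.98 -218.45   46.66   20.54    1.36] z [ 6.  23.6 29.8]
wood [ 29. 320.] 1703 [ 7.7163e+02 -4.2511e+02  1.2399e+02  1.1516e+02  5.0000e-01] z [ 0.2  4.3 11.6]
metal [247. 197.] 717 [ 4.5967e+02  1.0527e+02  2.2004e+02  7.1370e+01 -3.6000e-01] z [-2.6  6.2 66.5]
metal [214. 193.] 491 [4.158e+02 8.260e+00 9.347e+01 7.110e+01 9.000e-02] z [-1.9  7.3 62.2]
metal [161. 197.] 194 [ 4.1138e+02 -1.3147e+02  8.9660e+01  2.9820e+01  2.4000e-01] z [-1.6 23.1 61.8]
metal [187. 223.] 549 [ 5.1509e+02 -6.7160e+01  9.9560e+01  7.1780e+01  1.4000e-01] z [-2.6  6.2 63.3]
metal [ 81. 228.] 117 [ 540.35 -320.15   23.7    18.96    1
[... 222 characters left out ...]
.4 58.5]
metal [418. 272.] 305 [769.45 431.4   96.14  61.06   1.57] z [-0.9 43.2 46.8]
top bench z 12.453829697099252 3.063521803204278
wood [446.  92.] 1546 [ 747.9  -411.18  137.27  103.88    1.57] z [ 0.1  5.4 13.1]
wood [279. 117.] 2905 [6.9478e+02 5.6300e+00 1.6051e+02 1.4151e+02 1.8000e-01] z [ 0.   7.2 16.8]
wood [165. 188.] 3397 [ 5.0110e+02  2.8829e+02  1.5816e+02  1.4337e+02 -1.0000e-02] z [ 0.1  7.6 16.8]
wood [408. 198.] 3510 [ 4.8758e+02 -3.1629e+02  1.5910e+02  1.4388e+02 -1.6000e-01] z [ 0.3  7.6 16.4]
wood [ 98. 201.] 1607 [4.6774e+02 4.5165e+02 1.5787e+02 7.0820e+01 9.0000e-02] z [ 1.8  7.8 16.7]
metal [285. 167.] 56036 [565.     0.   959.92 469.96   1.57] z [-2.8  0.9 56.9]
```

```bash
cat >> h.py <<'E'
def R(yaw): # tool x (jaw) along yaw, pointing down
    c,s=np.cos(yaw),np.sin(yaw)
    return np.array([[c,s,0],[s,-c,0],[0,0,-1.]])
E
python3 - <<'E'
from h import *
import pickle
for k,(x,y,z) in enumerate([(480,30,400)]):
    best=None
    for yaw in np.arange(-np.pi,np.pi,np.pi/2):
        q=inverse_kinematics([x,y,z],R(yaw)); print(yaw,None if q is None else np.round(q,2))
t=read_state()['time']
movep([480,20,400],R(-np.pi/2)); c=camera('wrist'); save('w1',c['image']); pickle.dump(c,open('w1.pkl','wb'))
s=read_state();print(s['time']-t,s['eef_pos'],np.round(c['cam_to_world'],2).tolist(),c['fx'],c['dist_coeffs'])
E
```

```text
-3.141592653589793 None
-1.5707963267948966 [ 0.35  0.18 -0.63  1.69  0.11  1.31 -1.87]
0.0 [ 0.44  0.19 -0.74  1.69  0.14  1.31 -0.32]
1.5707963267948966 [ 0.67  0.25 -1.04  1.68  0.23  1.34  1.16]
2.4917 [480.08644092  19.33462643 399.78628621] [[-0.0, 0.96, 0.27, 548.04], [-1.0, -0.0, -0.0, 19.46], [-0.0, -0.27, 0.96, 542.59], [0.0, 0.0, 0.0, 1.0]] 303.8240326290874 [-0.07402807  0.          0.          0.          0.        ]
```

View pics/w1.png

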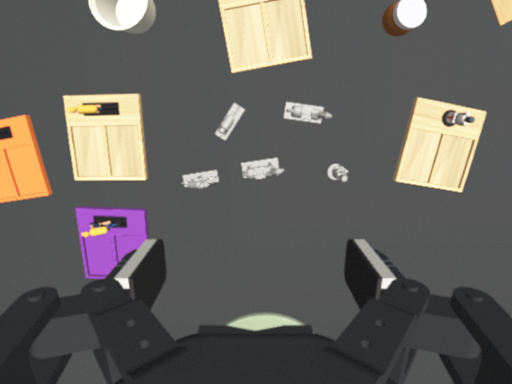

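The wrist view shows all five castings: cyclists at (230,121) and (200,179), horses at (304,112) and (262,169), and the knight at (338,172). All three wooden trays are in it too.

```bash
cat > m.py <<'E'
from h import *
import pickle
for n in ['w1','top0']:
    c=pickle.load(open(n+'.pkl','rb')); W=cloud(c); hsv=cv2.cvtColor(c['image'],cv2.COLOR_BGR2HSV)
    roi=(W[...,0]>360)&(W[...,0]<800)&(abs(W[...,1])<420)
    wood=roi&(hsv[...,1]>50)&(hsv[...,0]>10)&(hsv[...,0]<30)&(hsv[...,2]>120)&(W[...,2]<30)
    metal=roi&(hsv[...,1]<45)&(hsv[...,2]>105)&(W[...,2]<100)&(abs(W[...,1])<200)&(W[...,0]<600)
    for nm,m in (('wood',wood),('metal',metal)):
        m2=cv2.morphologyEx(m.astype(np.uint8),cv2.MORPH_CLOSE,np.ones((3,3)))
        k,l,s,ce=cv2.connectedComponentsWithStats(m2)
        for i in range(1,k):
            if s[i,4]<80: continue
            p=W[(l==i)&m]
            if nm=='wood': p=p[(p[:,2]>3)]
            print(n,nm,ce[i].round(),s[i,4],np.round(rect(p[:,:2]),2),'z',np.percentile(p[:,2],[2,50,99]).round(1))
            if nm=='metal':
                lo=p[p[:,2]<12]; hi=p[p[:,2]>25]
                for q in (lo,hi):
                    if len(q)>8: print('    ',len(q),np.round(rect(q[:,:2]),2),q[:,:2].mean(0).round(1))
    b=W[roi&(hsv[...,2]<70)&(abs(W[...,2])<15)]; print('bench',np.median(b[:,2]))
c=pickle.load(open('w1.pkl','rb'));save('w1c',cv2.resize(c['image'][85:205,160:370],None,fx=3.6,fy=3.6,interpolation=cv2.INTER_CUBIC))
E
python3 m.py
```

```text
w1 wood [265.  33.] 5294 [673.54   2.56 135.55 112.67  -1.41] z [ 3.5  5.7 13.9]
w1 wood [502.  10.] 412 [ 718.66 -401.6    41.21   41.1    -1.47] z [3.3 5.1 7.5]
w1 wood [107. 139.] 6073 [500.99 287.62 149.58 141.51   0.  ] z [ 3.7  6.9 15.2]
w1 wood [438. 146.] 5718 [ 4.8740e+02 -3.1365e+02  1.5160e+02  1.3667e+02 -1.5000e-01] z [ 3.5  7.2 14.1]
w1 wood [ 42. 178.] 142 [4.3483e+02 4.1564e+02 7.5620e+01 1.0010e+01 3.0000e-02] z [ 8.3 12.  14.4]
w1 metal [305. 112.] 790 [541.88 -72.5   85.62  31.44   1.45] z [-0.7 33.  66.3]
     380 [541.88 -72.5   85.62  31.44   1.45] [543.7 -61.8]
     388 [542.   -66.72  72.07  18.19   1.43] [542.7 -63.9]
w1 metal [230. 121.] 564 [527.11  64.27  67.19  25.33  -0.58] z [-0.8  4.  67.4]
     337 [527.11  64.27  67.19  25.33  -0.58] [530.4  59.7]
     217 [527.63  64.47  56.6   15.5   -0.55] [525.6  65.3]
w1 metal [261. 168.] 730 [442.77   6.08  77.54  37.17  -1.42] z [-0.6 38.9 66. ]
     338 [442.77   6.08  77.54  37.17  -1.42] [451.6   9.7]
     378 [445.99   7.43  68.85  19.34  -1.46] [447.2   9. ]
w1 metal [337. 172.] 324 [ 436.79 -132.14   41.
[... 506 characters left out ...]
p0 wood [279. 117.] 2902 [6.9307e+02 6.5500e+00 1.5747e+02 1.3920e+02 1.7000e-01] z [ 3.3  7.7 16.8]
top0 wood [165. 188.] 3355 [ 5.0038e+02  2.8712e+02  1.5640e+02  1.4101e+02 -1.0000e-02] z [ 3.5  8.2 16.9]
top0 wood [408. 198.] 3501 [ 4.8614e+02 -3.1503e+02  1.5586e+02  1.4183e+02 -1.6000e-01] z [ 3.4  8.3 16.4]
top0 wood [110. 216.] 111 [4.3102e+02 4.1525e+02 7.4480e+01 1.0040e+01 1.0000e-02] z [ 3.1 12.2 17.5]
top0 metal [281. 198.] 15328 [ 4.7999e+02 -5.0000e-02  3.9987e+02  2.3997e+02  1.5700e+00] z [-2.8  1.  55.9]
     13544 [ 4.7999e+02 -5.0000e-02  3.9987e+02  2.3997e+02  1.5700e+00] [478.4 -12.3]
     634 [485.09   7.03 285.66 126.85  -1.52] [478.7  -2. ]
bench 14.619075647415457
```

View pics/w1c.png

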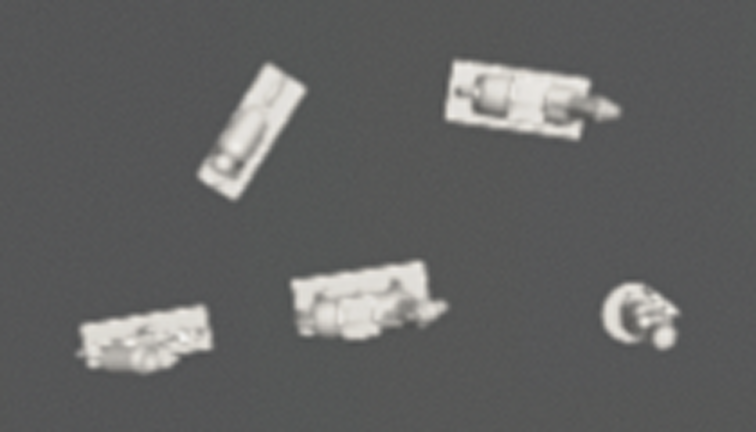

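```bash
cat >> h.py <<'E'
def rot_for(pos,yaw):
    """jaw dir yaw mod pi: pick the one reachable with smaller last joint"""
    o=[]
    for y in (yaw,yaw+np.pi):
        q=inverse_kinematics(pos,R(y))
        if q is not None: o.append((abs(q[6])+0.3*np.abs(np.array(q)-read_state()['qpos']).sum(),y))
    return R(min(o)[1])
def look(x,y,name,r=55):
    c=camera('wrist'); W=cloud(c); hsv=cv2.cvtColor(c['image'],cv2.COLOR_BGR2HSV)
    m=(hsv[...,1]<45)&(hsv[...,2]>105)&(np.hypot(W[...,0]-x,W[...,1]-y)<r)&(W[...,2]<90)
    k,l,s,ce=cv2.connectedComponentsWithStats(m.astype(np.uint8))
    i=1+np.argmax(s[1:,4]); m=(l==i)
    er=cv2.erode(m.astype(np.uint8),np.ones((2,2)))>0
    p=W[m]; pe=W[er]
    out={}
    for nm,a,b in (('base',1,8),('mid',28,60)):
        q=pe[(pe[:,2]>a)&(pe[:,2]<b)]
        out[nm]=rect(q[:,:2]); print(nm,len(q),np.round(out[nm],2),q[:,:2].mean(0).round(1))
    print('ztop',np.percentile(p[:,2],99).round(1),'px',ce[i].round())
    cx,cy=ce[i].astype(int); cr=c['image'][max(cy-70,0):cy+70,max(cx-90,0):cx+90]
    save(name,cv2.resize(cr,None,fx=4,fy=4,interpolation=cv2.INTER_CUBIC))
    return out
E
python3 - <<'E'
from h import *
p=[542.5,-65,200]; t0=read_state()['time']
movep(p,rot_for(p,1.43+np.pi/2)); look(p[0],p[1],'h1'); print(read_state()['time']-t0,read_state()['qpos'])
E
```

```text
base 464 [542.66 -64.63  66.73  28.52   1.46] [544.3 -54.3]
mid 901 [541.94 -66.31  71.21  19.12   1.44] [542.9 -61. ]
ztop 65.9 px [254. 172.]
1.3166000000000002 [ 0.52289451  0.51362602 -0.70608878  1.81501187  0.4003194   0.95946398
 -0.49584824]
```

View pics/h1.png

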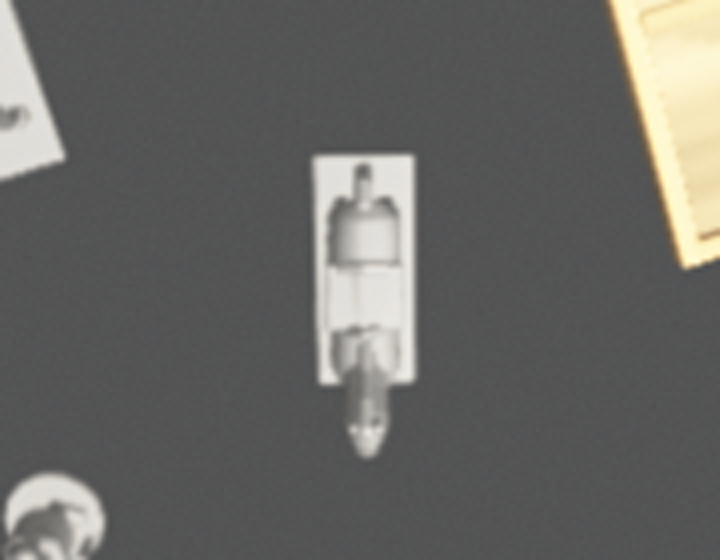

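The crop (pixel centre 254,172) shows a saddled horse on a base of 66.7 x 28.5 mm, matching the description. Picking it now.

```bash
cat >> h.py <<'E'
def pick(x,y,axis,g,lift=160):
    F=rot_for([x,y,g-18.7],axis+np.pi/2)
    movel([x,y,100],F,max_speed=250)
    hit=movel([x,y,g-18.7],F,max_speed=120,guard=12)
    if hit: print('HIT on descent',read_state()['eef_pos']); return
    clamp(); print('gap',read_state()['finger_gap'])
    movel([x,y,lift],F,max_speed=200)
    s=read_state(); print('lifted gap',s['finger_gap'],'F',np.round(s['ft_force'],1),'t',s['time'])
TR={'horse':(670.4,2.3,.175),'cyc':(478.,287.6,-.003),'kn':(464.7,-310.9,-.155)}
def spot(tr,yo,xo=0):
    x,y,a=TR[tr]; c,s=np.cos(a),np.sin(a)
    return x+c*xo-s*yo,y+s*xo+c*yo,a
def hover(tr,yo,z=160,speed=300):
    x,y,a=spot(tr,yo); F=rot_for([x,y,z],a+np.pi/2)
    try: movel([x,y,z],F,max_speed=speed)
    except PlanningError as e: print(e); movel([x,y,z],F,max_speed=150)
    print('hover',np.round(read_state()['eef_pos'],1),read_state()['time'])
def place(tr,yo,g,dx=0,dy=0):
    x,y,a=spot(tr,yo); x+=dx;y+=dy; zt=5+g-18.7
    movel([x,y,zt+8],max_speed=150)
    hit=movel([x,y,zt-1.5],max_speed=25,guard=3)
    print('touch',hit,np.round(read_state()['eef_pos'],1),'expected z',zt)
    open_gripper(); wait(.2)
    movel([x,y,zt+100],max_speed=200)
    print('t',read_state()['time'])
E
python3 - <<'E'
from h import *
pick(542.6,-64.6,1.45,39)
hover('horse',-36)
c=camera('wrist'); save('h1h',c['image'])
import pickle; pickle.dump(c,open('h1h.pkl','wb'))
W=cloud(c); hsv=cv2.cvtColor(c['image'],cv2.COLOR_BGR2HSV)
m=(hsv[...,1]>50)&(hsv[...,0]>10)&(hsv[...,0]<30)&(hsv[...,2]>120)&(W[...,2]<18)&(W[...,2]>9)&(W[...,0]>500)
print(np.round(rect(W[m][:,:2]),2))
E
```

```text
gap 18.287730379080735
lifted gap 17.941980182292358 F [ 0.5 -0.3 -2.2] t 6.7417
hover [676.6 -33.2 159.9] 8.7583
[ 651.17 -105.92  411.43  148.1     1.37]
```

View pics/h1h.png

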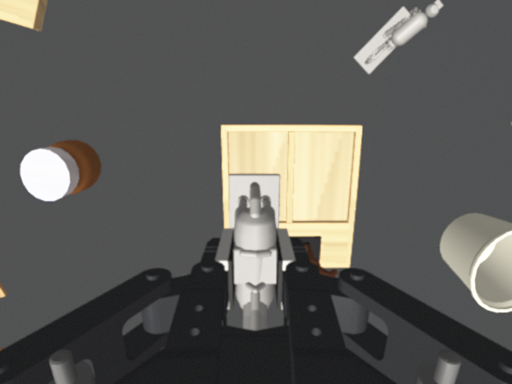

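```bash
cat >> h.py <<'E'
def traychk(c,tr,show=True):
    """points of the 12 mm rims, in the tray frame"""
    W=cloud(c); hsv=cv2.cvtColor(c['image'],cv2.COLOR_BGR2HSV); x,y,a=TR[tr]
    d=W[...,:2]-[x,y]; ca,sa=np.cos(a),np.sin(a)
    X=d[...,0]*ca+d[...,1]*sa; Y=-d[...,0]*sa+d[...,1]*ca
    m=(hsv[...,1]>50)&(hsv[...,0]>10)&(hsv[...,0]<30)&(hsv[...,2]>120)&(W[...,2]<18)&(W[...,2]>3)&(abs(X)<130)&(abs(Y)<100)
    m=cv2.erode(m.astype(np.uint8),np.ones((2,2)))>0
    P=np.stack([X[m],Y[m],W[m][:,2]],1)
    print('xmin',np.percentile(P[:,0],.5).round(1),'exp -52; y',np.percentile(P[:,1],[.5,99.5]).round(1),'exp +-67; xmax',P[:,0].max().round(1))
    for lo,hi in ((-45,-30),(-10,10),(20,40)):
        q=P[(P[:,0]>lo)&(P[:,0]<hi)]; 
        l=q[(q[:,2]>9.5)&(abs(q[:,1])<15)]
        print('band',lo,np.percentile(q[:,1],[1,99]).round(1) ,'lath y',(l[:,1].min().round(1),l[:,1].max().round(1)) if len(l) else None)
E
python3 - <<'E'
from h import *
import pickle
traychk(pickle.load(open('h1h.pkl','rb')),'horse')
print(grip_point_offset)
E
```

```text
xmin -51.4 exp -52; y [-66.6  65.1] exp +-67; xmax 97.7
band -45 [-66.1  64.4] lath y (np.float64(-4.2), np.float64(1.8))
band -10 [-66.2  64.6] lath y (np.float64(-4.2), np.float64(1.9))
band 20 [-66.6  64.4] lath y (np.float64(-4.2), np.float64(2.0))
-18.700000000000003
```

The tray origin matches within about 1 mm and the yaw is right. I'll shift it by -1 mm in y and place.

```bash
sed -i "s/'horse':(670.4,2.3,.175)/'horse':(670.6,1.3,.175)/" h.py
python3 - <<'E'
from h import *
place('horse',-36,39)
c=camera('wrist'); save('h1p',c['image'])
x,y=446,8
movel([560,0,200],max_speed=300)
p=[x,y,200]; movep(p,rot_for(p,-1.44+np.pi/2)); look(x,y,'h2'); print(read_state()['time'])
E
```

```text
touch True [677.3 -34.7  25.3] expected z 25.3
t 11.6833
base 493 [447.9   -1.73  89.04  28.94  -1.42] [445.   18.5]
mid 919 [445.77   8.36  69.49  19.27  -1.43] [444.9  13.3]
ztop 65.9 px [254. 171.]
13.75
```

View pics/h1p.png

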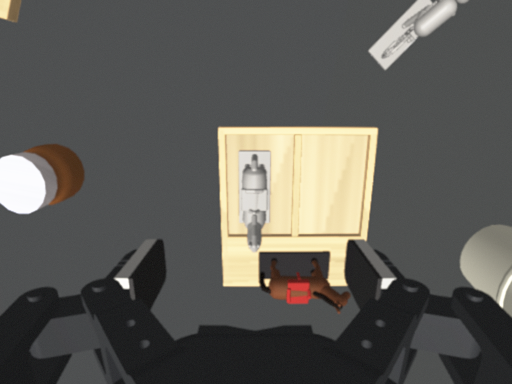

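View pics/h2.png

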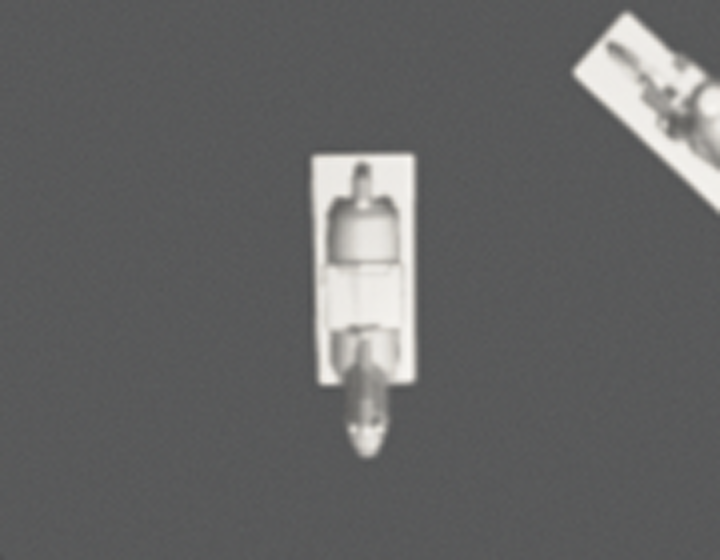

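The first horse stands upright in its bay (254,190). The second horse is centred under the gripper.

Run:
```python
from h import *
pick(446,9,-1.43,39)
hover('horse',36)
place('horse',36,39)
c=camera('wrist'); save('h2p',c['image'])
x,y=527.3,64.4
movel([580,40,200],max_speed=300)
p=[x,y,200]; movep(p,rot_for(p,-.56+np.pi/2)); look(x,y,'c1',45); print(read_state()['time'])
```

```text
gap 18.437945414167274
lifted gap 18.223385256396952 F [-0.7  0.2 -1.7] t 16.5833
hover [664.   36.7 159.8] 18.3417
touch True [664.7  36.3  25.3] expected z 25.3
t 21.2167
base 520 [529.33  62.76  67.77  22.11  -0.59] [523.9  66.4]
mid 363 [525.94  64.71  48.26  15.35  -0.56] [524.4  65.3]
ztop 67.6 px [254. 169.]
22.5917
```

View pics/h2p.png

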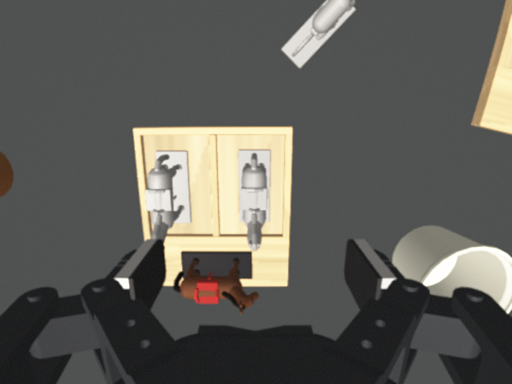

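View pics/c1.png

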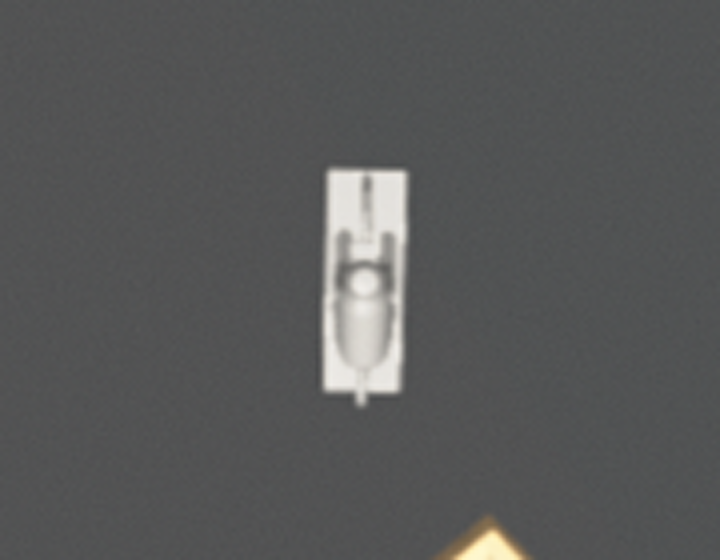

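Both horses stand in their bays, (160,200) and (254,195). The next crop shows a cyclist on a 67.8 x 22.1 mm base.

Run:
```python
from h import *
pick(527.4,63.8,-.575,45)
hover('cyc',-35,170)
c=camera('wrist'); save('c1h',c['image']); traychk(c,'cyc')
```

```text
gap 14.050425801295727
lifted gap 14.315656083906752 F [-0.7  0.2 -0.9] t 25.3667
hover [477.4 252.6 169.2] 26.1667
xmin -51.5 exp -52; y [-68.2  64. ] exp +-67; xmax 97.2
band -45 [-67.7  62.9] lath y (np.float64(-5.3), np.float64(0.0))
band -10 [-67.6  63.6] lath y (np.float64(-5.8), np.float64(0.2))
band 20 [-67.7  64. ] lath y (np.float64(-5.8), np.float64(0.0))
```

View pics/c1h.png

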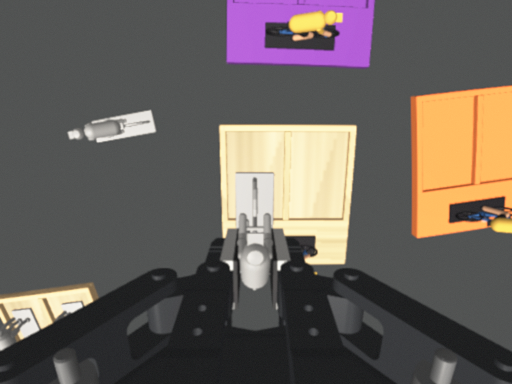

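Held upright over the plain wooden cyclist tray. The rims say the tray origin is 2 mm lower in y, so I correct that and place.

```bash
sed -i "s/'cyc':(478.,287.6/'cyc':(478.3,285.5/" h.py
python3 - <<'E'
from h import *
place('cyc',-35,45)
c=camera('wrist'); save('c1p',c['image'])
x,y=427.5,119
movel([470,190,200],max_speed=300)
p=[x,y,200]; movep(p,rot_for(p,-1.46+np.pi/2)); look(x,y,'c2',45); print(read_state()['time'])
E
```

```text
touch True [478.6 250.5  31.4] expected z 31.3
t 29.1583
base 537 [427.31 114.32  73.46  22.75  -1.41] [425.5 128.8]
mid 415 [425.39 121.28  43.53  15.36  -1.44] [425.6 120.9]
ztop 67.4 px [253. 171.]
30.8083
```

View pics/c1p.png

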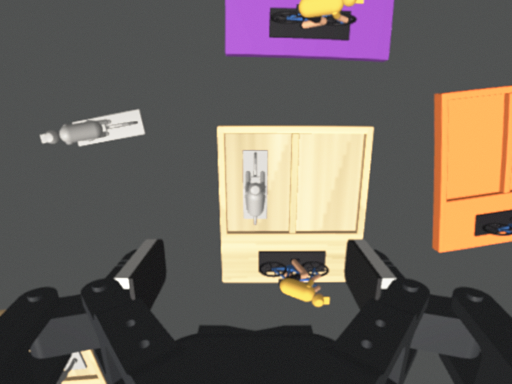

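View pics/c2.png

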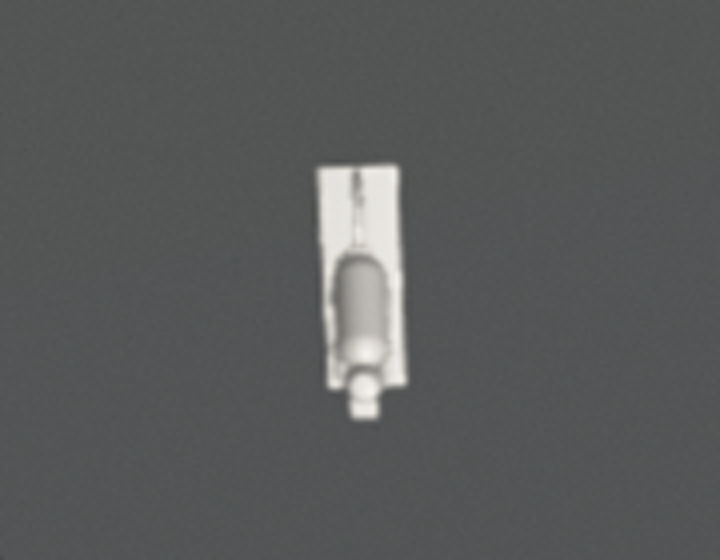

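The first cyclist stands in its bay (255,187). The second crop shows the other cyclist, with its base axis at about -1.42 rad.

Run:
```python
from h import *
pick(426,119.6,-1.42,45)
hover('cyc',35,170)
place('cyc',35,45)
c=camera('wrist'); save('c2p',c['image'])
x,y=440,-128
movel([440,60,200],max_speed=300)
p=[x,y,200]; movep(p,rot_for(p,0)); look(x,y,'k1',30); print(read_state()['time'],read_state()['tool_rot'][:,0])
import pickle; pickle.dump(camera('wrist'),open('k1.pkl','wb'))
```

```text
gap 14.021304504790086
lifted gap 13.951901380936215 F [ 0.2 -0.5 -0.7] t 33.5833
hover [478.4 320.1 169.8] 35.15
touch True [478.8 320.2  31.3] expected z 31.3
t 38.0917
base 229 [ 439.64 -127.46   32.02   28.64   -0.82] [ 438.1 -121. ]
mid 213 [ 441.08 -127.82   21.22   20.48   -0.67] [ 442.  -125.8]
ztop 62.6 px [253. 172.]
40.325 [ 9.99985486e-01  5.38747523e-03 -4.47962042e-05]
```

View pics/c2p.png

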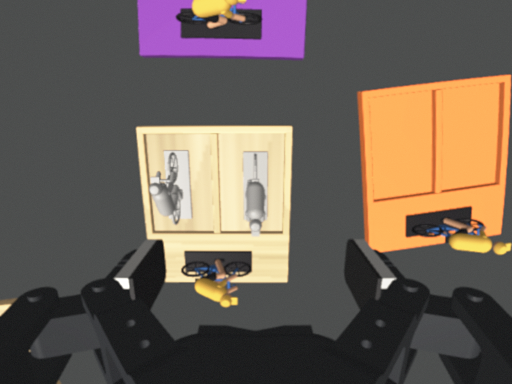

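View pics/k1.png

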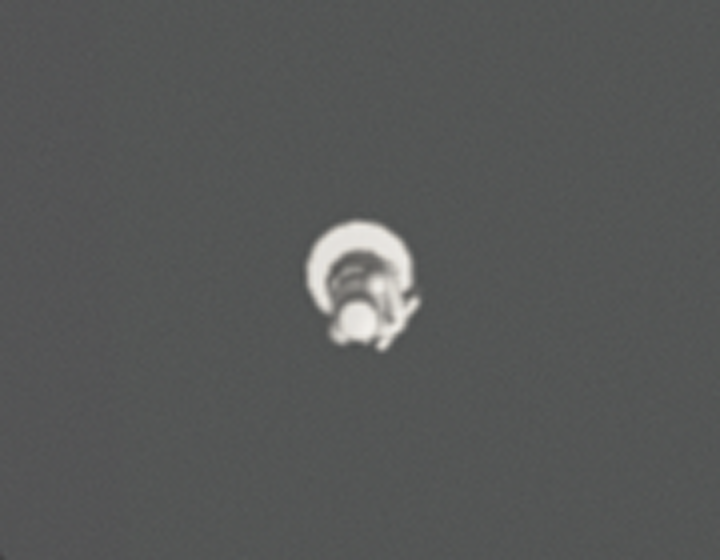

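Both cyclists are in their bays, (165,187) and (255,190). In the knight crop the shield lies to the lower right, so he faces about -0.67 rad. I'll check that with the points.

Run:
```python
from h import *
import pickle
c=pickle.load(open('k1.pkl','rb'));W=cloud(c); hsv=cv2.cvtColor(c['image'],cv2.COLOR_BGR2HSV)
m=(hsv[...,1]<45)&(hsv[...,2]>105)&(np.hypot(W[...,0]-440,W[...,1]+127.5)<32)
p=W[m]; b=p[(p[:,2]>2)&(p[:,2]<6)]; r=cv2.minEnclosingCircle(b[:,:2].astype(np.float32)); print('base',r)
for yaw in (-.55,-.67,-.8):
    ax=np.array([np.cos(yaw),np.sin(yaw)]); la=np.array([-ax[1],ax[0]])
    q=p[(p[:,2]>25)&(p[:,2]<49)]; u=(q[:,:2]-[439.8,-127.6])@ax; v=(q[:,:2]-[439.8,-127.6])@la
    print(yaw,'front',np.percentile(u,[1,99]).round(1),'lat',np.percentile(v,[2,98]).round(1), 'shield u spread',u[u>8].std().round(2),v[u>8].mean().round(1),len(u[u>8]))
```

```text
base ((439.7323303222656, -127.29125213623047), 16.82634162902832)
-0.55 front [-9.4 11.3] lat [-8.6 10.8] shield u spread 0.93 0.5 47
-0.67 front [-9.5 11.4] lat [-8.8 10.5] shield u spread 0.97 1.3 48
-0.8 front [-9.4 11.3] lat [-8.8 10.3] shield u spread 1.13 1.4 42
```

Run:
```python
from h import *
y=-.64
pick(439.8-1.5*np.cos(y),-127.5-1.5*np.sin(y),y,37)
hover('kn',32,170)
c=camera('wrist'); save('k1h',c['image']); traychk(c,'kn')
```

```text
gap 21.136494547203164
lifted gap 20.941740245244507 F [ 0.3 -1.1 -0.7] t 43.75
hover [ 469.4 -278.1  169.2] 44.525
xmin -52.2 exp -52; y [-65.   66.6] exp +-67; xmax 97.1
band -45 [-64.5  65.6] lath y (np.float64(-2.6), np.float64(2.8))
band -10 [-61.2  63.4] lath y (np.float64(-2.8), np.float64(3.3))
band 20 [-64.3  66. ] lath y (np.float64(-2.6), np.float64(3.1))
```

View pics/k1h.png

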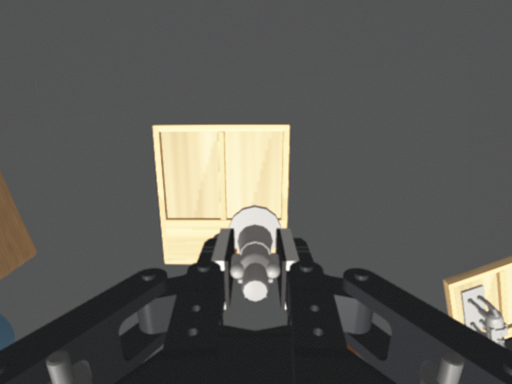

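The gap of 21 mm fits the knight's arms and the tray matches its expected position, so I place him. Then I'll take overview checks with the arm clear.

Run:
```python
from h import *
place('kn',32,37)
save('k1p',camera('wrist')['image'])
movel([440,-150,250],max_speed=250)
movep([480,20,400],R(-np.pi/2))
c=camera('wrist'); save('end_w',c['image']); s=camera('scene'); save('end_s',s['image'])
W=cloud(c); 
import pickle
hsv=cv2.cvtColor(c['image'],cv2.COLOR_BGR2HSV)
for tr,ys in (('horse',(-36,36)),('cyc',(-35,35)),('kn',(32,))):
    for yo in ys:
        x,y,a=spot(tr,yo); m=(np.hypot(W[...,0]-x,W[...,1]-y)<30)&(hsv[...,1]<45)&(hsv[...,2]>105)
        p=W[m]; print(tr,yo,m.sum(), 'top',np.percentile(p[:,2],99).round(1) if m.sum() else None)
C0=pickle.load(open('scene0.pkl','rb'))
d=cv2.absdiff(s['image'],C0['image']).max(2); 
print('diff tub',(d[230:280,296:340]>40).sum(),'jar',(d[260:296,105:140]>40).sum(),read_state()['time'])
```

```text
touch True [ 469.8 -279.6   23.6] expected z 23.3
t 47.5083
horse -36 709 top 66.3
horse 36 745 top 71.0
cyc -35 598 top 72.7
cyc 35 654 top 72.4
kn 32 275 top 67.1
diff tub 0 jar 0 51.1167
```

View pics/end_w.png

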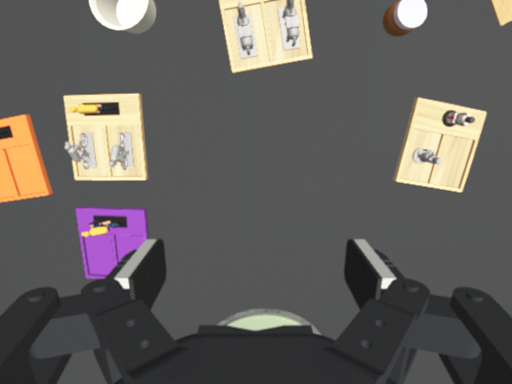

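View pics/k1p.png

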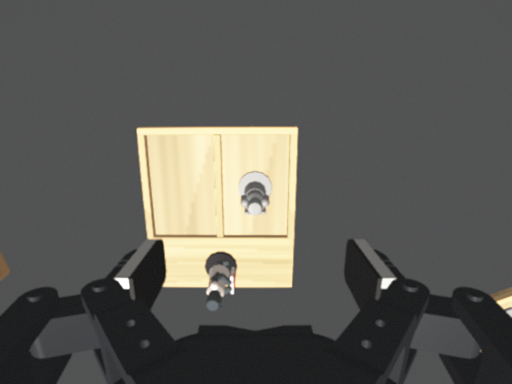

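View pics/end_s.png

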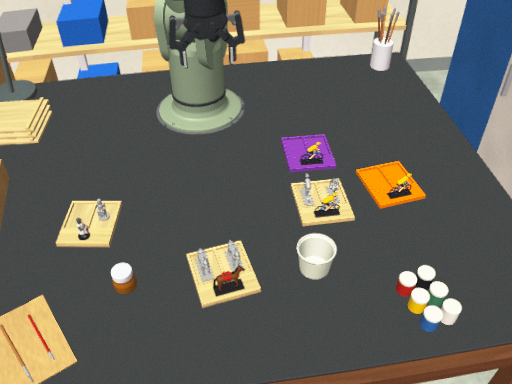

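All five stand in the right trays: knight at (425,156), cyclists at (80,150) and (120,150), and horses at (246,35) and (291,25) in the wrist view.

```bash
python3 -c "
from workcell import *
finish_job()"
```

```text
the job is handed in; nothing more can be done
```

I sorted all five castings into their trays and handed the job in at about 51 s of the 128 s allowed. Both horses went to the horse tray, both cyclists to the plain wooden cyclist tray (not the orange or purple ones), and the knight to the knight tray.

- **Placing:** each casting was lowered until it touched the bay floor, within 0.3 mm of the expected height, before I released it.
- **Upright:** the last pictures show all five upright, one to a bay. The cyclists' tops measured 72–73 mm and the knight's 67 mm, as expected.
- **Horses' heights:** these read low, at 66 and 71 mm against the 74 mm expected. I think the measuring circle cut off their heads, because both look upright in the pictures.
- **Bystanders:** the tub and jar show no change between the first and last scene pictures.
- **Corrections:** the first measurements of the horse and cyclist tray positions were 1–2 mm off, and I corrected them from the rim checks before placing.

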